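# Refit the boom bar to the microscope boom stand

## Task

Three steel bars lie in the rests of the bar rack; take the one that is a close sliding fit in the two bushes of the boom stand's head (not the thin one, which would rattle, nor the thick one, which will not go in). From the side nearer the rack, slide it level through the first bush and on through the second, until its leading end stands about 20 mm or more clear of the second bush, and finish while holding it there, still and not jammed, your gripper closed on it on the entry side, so that a colleague can do up the clamp screws. Leave the other two bars lying in the rack, and do not knock over the amber stain bottle.

Things in the scene. Friction and masses are not known exactly. Their poses are not given: they have to be found in the camera images.
- bar16: The boom bar that fits: 16 mm diameter, 320 mm long straight round bright steel bar with bevelled ends (4 mm bevel). Origin at the middle of its length on its axis, its x axis along the bar. About 160 g.
- bar16_end_a (a point): Centre of one end face of the 16 mm bar (160 mm from its middle, towards its own -x).
- bar16_end_b (a point): Centre of the other end face of the 16 mm bar (160 mm from its middle, towards its own +x). The two ends are alike and either may lead.
- bar12: The thin bar, too loose in the bushes: 12 mm diameter, 320 mm long straight round bright steel bar with bevelled ends (4 mm bevel). Origin at the middle of its length on its axis, its x axis along the bar. About 90 g.
- bar20: The thick bar, too big for the bushes: 20 mm diameter, 320 mm long straight round bright steel bar with bevelled ends (4 mm bevel). Origin at the middle of its length on its axis, its x axis along the bar. About 250 g.
- rack: Grey plastic bar rack, 190 x 200 mm, fixed. Origin on the table under its centre. The bars lie along its x in three pairs of V rests, 72 mm apart in y (any bar in any place), and lift straight up. Rests: 16 mm wide, 85 mm either side of the middle, tips 53 mm high; free between them but for runners 12 mm high. Bar axes lie 40 (12 mm bar), 43 (16) and 46 mm (20) above the table.
- stand: Boom stand, fixed: grey base plate 240 x 220 x 20 mm (from 175 mm on the robot's side of the post to 65 mm beyond it) with a steel post 25 mm in diameter, its top 297 mm above the table. Origin on the table on the post's axis.
- head: Grey metal boom head, clamped tight on the post at varying height and swivel. Origin on the post's axis at bore height; x along the bores (level, roughly towards world -y), z up. Two bush housings 44 mm wide and high, 22 mm long along x, centres 60 mm apart, on the robot's side of the post, joined by a bridge plate; clamp knobs reach 52 mm from the bore axis towards the head's -y.
- bore_mid (a point): Point on the common axis of the two bores, half way between the bushes, 52 mm from the post's axis towards the head's -y; axes as the head's (x along the bores). Both bores are 18.5 mm in diameter and in line, with a 38 mm open gap between the housings, whose tops are 22 mm above the bore axis.
- bush_1 (a point): Centre of the open mouth of the first bush, on its outer face, 41 mm from bore_mid towards the head's -x: the side with free room for the gripper (towards the rack). The bar goes in here, moving along the head's +x.
- bush_2 (a point): Centre of the far, outer mouth of the second bush, 41 mm from bore_mid towards the head's +x, where the bar comes out.
- stain: Amber stain bottle, 52 mm diameter, 105 mm tall, loose, standing upright on the bench to the right of the stand, seen from the robot. Origin at the centre of its underside.
Things that resemble listed ones, but are neither listed nor needed, are in the scene too. Leave any green look-alike of the stain alone.

How it is judged:
By the outcome, as a careful person would: the job done as asked, in the order asked, and still so for the second after the job is handed in, while the arm keeps its last pose, push and grip.
It also fails if it takes over 56 s, if anything falls off the work surface, if the arm or the gripper's body presses on something with over 40 N, if the wrist force passes 120 N, or if a joint passes its speed limit or range.

## Robot

A 6-joint arm with a two-finger parallel gripper is mounted at the origin on the work surface. World frame = base frame: x ahead of the robot, y to its left, z up, the work surface at z = 0. Lengths are in m, angles in rad, forces in N, time in s.
With the tool pointing down it reaches from about 0.35 to 0.85 m from the base axis. Payload 8.1 kg.
Tool frame: the origin (TCP) lies between the finger pads, 19 mm behind the fingertips; this is the grasp point; z points along the fingers, y is the line along which they close (so a half turn about z gives the same grasp; the last joint's range is limited). The gripper opens to 93 mm and grips with 3 to 60 N. Pads are 15 mm wide; open, the fingers measure 128 mm over their backs; the gripper's body (75 mm by 188 mm) begins 65 mm behind the grasp point.
Start: joints at [1.168, 0.13, 1.488, -0, 1.523, -0.085], TCP at [0.187, 0.57, 0.237] pointing down, gripper open.
Joint ranges: [-2.96, 2.96], [-0.89, 2.26], [0.02, 2.5], [-1.34, 4.48], [0, 2.73], [-2.66, 2.66]. Speed limits (rad/s): [2.39, 2.39, 2.79, 3.14, 3.14, 3.14].

## Interface

Orientations are given as a rotation vector (axis times angle).
In Python, from plant import read_state, read_camera, close_job gives the robot as it stands. The module is installed in compiled form; this text tells all that it offers.
- The arm moves only by the tool move_arm, never from a script. Its argument "plan" is a list of rows, each a list of 7 numbers: the turn, a rotation vector about the tool's x, y, z in units of 6 degrees (1.0 is 6 degrees), then the shift along the tool's x, y, z in units of 25 mm (1.0 is 25 mm), then the finger opening in mm, from 0 to 93. A call has exactly 10 rows; each row shifts and turns the commanded pose from where the row before left it, along the tool's axes as they then stand; what a row does not reach is not made up. A row lasts 1/10 s, in which the tool goes at most 50 mm and 8.59 degrees, less where a joint would pass 70% of its speed; a pose out of reach is approached as far as the arm can. A call is refused whole if a number of a shift passes 1 or a number of a turn 1, either way. A call with a gripper value outside its range is refused whole. The fingers move at their own pace and stop on an object; "force" is the grip in N (left out, the last holds). Time passes only in rows, so rows that do not move let the fingers close, or fill a call up. It gives the time, the measured TCP pose, the force, the opening and the grip force at its end, in the units of the state.
- read_state(): the state, without advancing time (a new reading comes with each control period).
- read_camera(name): name is "scene" or "top"; returns a dict with "frame" (420x560x3 uint8, red, green, blue), "z_map" (420x560 float32, m along the optical axis (not along the pixel's ray), 0 where there is no reading), "fx", "fy", "cx", "cy" (pixels), "rvec" (rotation vector, rad) and "tvec" (3), from world to camera coordinates, as OpenCV has them. Camera axes: x right, y down, z forward; pixel columns grow to the right and rows downward; lengths in m; the calibration is good to about 2 mm. A picture is of the moment at which its call begins.
- close_job(): hands the job in; it is judged then, once.
The state is a dict: "t": time; "q": joint angles; "dq": joint speeds; "joint_torque": joint torques, N m; "tool_pos": TCP position; "orientation": TCP orientation; "force": force on the tool from outside, world axes, zero at the start; "wrist_torque": the same for the moment, N m; "opening": finger opening in m; "gripper_force": force on a finger pad.
Only numpy, scipy, OpenCV 4.12 (cv2) and the standard library are available. Lean on these libraries where they do the work, as an engineer would, in place of code of your own. Each camera call takes 0.05 s, during which the arm holds its last target. There are 200 camera calls.

## Working session

There is one attempt and no reset: what is moved stays moved. The work goes in short steps, Python scripts to look and compute and a tool call to move; the robot and the scene stay as the last step left them, time stands still between calls to the robot, and variables do not carry over. Pictures are saved under pics/ and viewed, at most 10 in all, crops included, and the job is handed in when it is done.

Besides the shell and the picture viewer there is one more tool, called after "Request:" as a command line: name --pt "numbers of a row" for each row, then --argument value for the rest. move_arm: Moves the arm, as the interface text tells. Its arguments: {"type":"object","properties":{"plan":{"type":"array","items":{"type":"array","items":{"type":"number"}}},"force":{"type":"number"}},"required":["plan"]}

```bash
mkdir -p pics; cat > h.py <<'E'
import numpy as np, cv2
from scipy.spatial.transform import Rotation as R
from plant import read_state, read_camera, close_job
def cam(n):
    c=read_camera(n); c['R']=R.from_rotvec(np.ravel(c['rvec'])).as_matrix(); c['t']=np.ravel(c['tvec'])
    h,w=c['z_map'].shape; u,v=np.meshgrid(np.arange(w),np.arange(h)); z=c['z_map']
    P=np.stack([(u-c['cx'])/c['fx']*z,(v-c['cy'])/c['fy']*z,z],-1)
    c['W']=(P-c['t'])@c['R']; c['W'][z==0]=np.nan
    return c
def ray(c,u,v,h):
    d=np.array([(u-c['cx'])/c['fx'],(v-c['cy'])/c['fy'],1.])@c['R']; o=-c['t']@c['R']
    return o+d*(h-o[2])/d[2]
def save(c,n): cv2.imwrite('pics/'+n+'.png',cv2.cvtColor(c['frame'],cv2.COLOR_RGB2BGR))
E
python3 - <<'E'
from h import *
for n in('scene','top'):
    c=cam(n); save(c,n+'0'); print(n,-c['t']@c['R'],c['R'][2],c['fx'])
    np.savez(n+'0.npz',**{k:c[k] for k in c})
print(read_state())
E
```

```text
scene [ 1.21255504 -0.8364392   0.90685118] [-0.53320763  0.62415132 -0.57107333] 537.455468764617
top [0.27183478 0.02619396 1.46853904] [ 0.17244529 -0.01854545 -0.9848445 ] 432.81758524814853
{'t': 0.1, 'q': array([ 1.16757091e+00,  1.31105746e-01,  1.48915373e+00, -2.18342214e-05,
        1.52299872e+00, -8.54117035e-02]), 'dq': array([-3.31997572e-04, -4.18991322e-04, -3.14684057e-03, -8.79553095e-04,
       -6.76415389e-05,  9.41247569e-04]), 'joint_torque': array([ 7.66037410e-04, -5.61347580e+01, -4.93091154e+01,  7.70015339e-02,
        2.91708618e-02, -1.10034518e-04]), 'tool_pos': array([0.1872991 , 0.5695139 , 0.23648946]), 'orientation': array([-4.97060054e-01, -3.10163359e+00,  2.54650134e-03]), 'force': array([ 0.08083606, -0.52673153,  0.00721194]), 'wrist_torque': array([0.01334316, 0.03581949, 0.00110378]), 'gripper_force': 0.0, 'opening': 0.0925822973508883}
```

View pics/scene0.png

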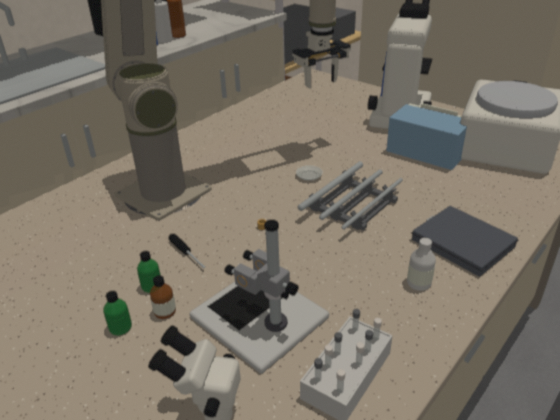

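View pics/top0.png

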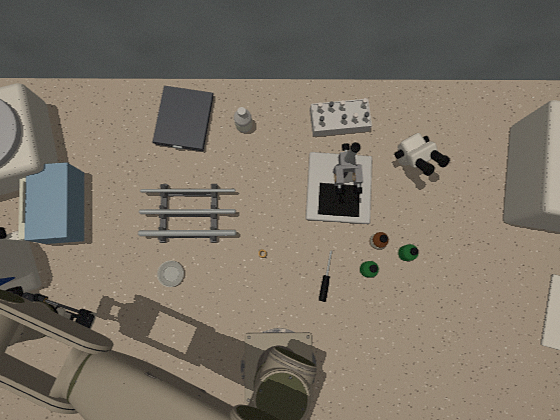

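The scene view shows the rack at about (350,195), the stand head at about (268,270) and the amber bottle at (162,298). The top view shows the bars at about rows 190, 212 and 233 (columns 140–236), the head at about (348,172) and the amber bottle at (380,240).

```bash
python3 - <<'E'
from h import *
c=np.load('top0.npz'); W=c['W']; f=c['frame']
# bars: brightness profile across, and depth heights
for r0,r1 in((183,198),(204,220),(226,241)):
    g=f[r0:r1,150:230].astype(float).mean(2)
    cols=[x for x in range(80) if not(5<x<16 or 55<x<72)]
    print(r0,np.round(g[:,20:50].mean(1)).astype(int), np.round(1000*np.nanmedian(W[r0:r1,172:200,2],1)).astype(int))
s=np.load('scene0.npz'); Z=s['W']
for n,d in(('top',c),('scene',s)):
    w=d['W']; m=(w[...,2]>0.06)&(w[...,2]<0.35)&(w[...,0]>0.45)&(w[...,0]<0.8)&(w[...,1]<-0.0)&(w[...,1]>-0.32)
    for h in range(60,310,10):
        k=m&(abs(w[...,2]-h/1000)<.005)
        if k.sum()>3: p=w[k]; print(n,h,k.sum(),p.min(0).round(3),p.max(0).round(3))
a=cv2.resize(cv2.cvtColor(s['frame'],cv2.COLOR_RGB2BGR)[140:380,180:420],None,fx=2.5,fy=2.5,interpolation=cv2.INTER_CUBIC); cv2.imwrite('pics/s1.png',a)
a=cv2.resize(cv2.cvtColor(c['frame'],cv2.COLOR_RGB2BGR)[130:260,130:400],None,fx=2.9,fy=2.9,interpolation=cv2.INTER_CUBIC); cv2.imwrite('pics/t1.png',a)
E
```

```text
183 [138 142 138 138 143 111 123 163 126  48  40  67  73  79 147] [ 0 -1  0 -1  0 -2 46 45 46 11 11 12 10 -1  0]
204 [139 139 140 141 146 113 123 171 128 104  42  42  42 151 146 137] [ 0 -1  1  0  0 49 50 51 51 47 11 12 11  0  0 -2]
226 [140 139 140 144 111 131 161 145 130 109  41  31 144 141 139] [ 0  0  0  0 52 57 56 54 54 52 11 11  0  0 -1]
top 60 4 [ 0.78  -0.261  0.06 ] [ 0.795 -0.155  0.065]
top 130 14 [ 0.572 -0.256  0.127] [ 0.619 -0.175  0.135]
top 140 49 [ 0.571 -0.243  0.135] [ 0.69  -0.174  0.145]
top 150 84 [ 0.542 -0.258  0.145] [ 0.697 -0.175  0.155]
top 160 147 [ 0.541 -0.257  0.155] [ 0.702 -0.173  0.165]
top 170 385 [ 0.549 -0.259  0.165] [ 0.7   -0.174  0.175]
top 180 48 [ 0.572 -0.254  0.175] [ 0.667 -0.175  0.184]
top 190 10 [ 0.635 -0.221  0.185] [ 0.648 -0.201  0.193]
top 200 8 [ 0.634 -0.217  0.198] [ 0.645 -0.202  0.204]
top 210 10 [ 0.634 -0.219  0.205] [ 0.649 -0.201  0.215]
top 220 11 [ 0.635 -0.222  0.216] [ 0.652 -0.201  0.224]
top 230 7 [ 0.635 -0.218  0.225] [ 0.641 -0.203  0.233]
top 240 10 [ 0.634 -0.219  0.235] [ 0.648 -0.201  0.245]
top 250 11 [ 0.
[... 1100 characters left out ...]
0 50 [ 0.641 -0.23   0.185] [ 0.66  -0.207  0.195]
scene 200 42 [ 0.64  -0.23   0.195] [ 0.662 -0.214  0.205]
scene 210 46 [ 0.641 -0.23   0.205] [ 0.66  -0.213  0.215]
scene 220 44 [ 0.642 -0.23   0.215] [ 0.661 -0.211  0.225]
scene 230 51 [ 0.637 -0.231  0.225] [ 0.66  -0.21   0.234]
scene 240 48 [ 0.64  -0.231  0.235] [ 0.661 -0.21   0.245]
scene 250 51 [ 0.641 -0.231  0.245] [ 0.662 -0.209  0.255]
scene 260 56 [ 0.642 -0.229  0.255] [ 0.661 -0.209  0.265]
scene 270 47 [ 0.642 -0.23   0.265] [ 0.662 -0.213  0.275]
scene 280 51 [ 0.639 -0.23   0.275] [ 0.662 -0.213  0.285]
scene 290 55 [ 0.639 -0.232  0.286] [ 0.663 -0.209  0.295]
scene 300 102 [ 0.634 -0.23   0.295] [ 0.663 -0.202  0.3  ]
```

View pics/s1.png

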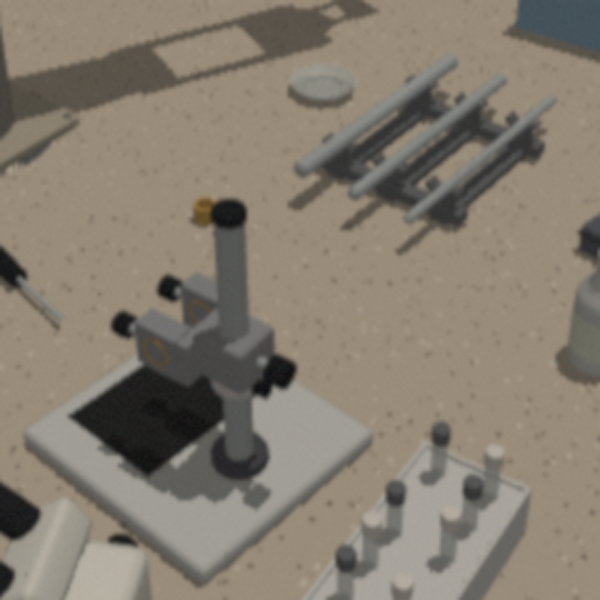

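View pics/t1.png

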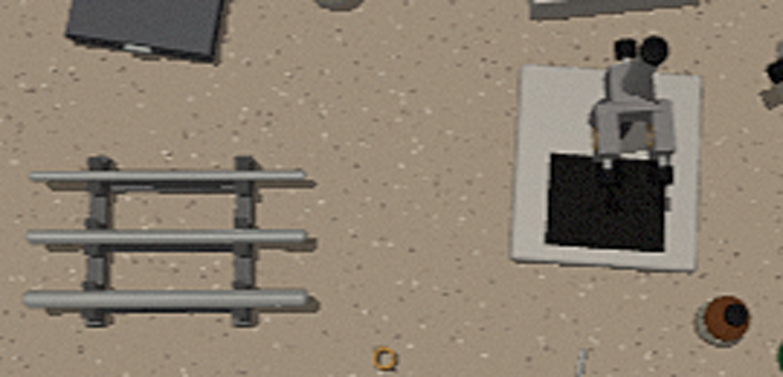

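The middle bar is the 16 mm one: its top is at about 51 mm, against 46 and 56 for the others. Next I measure its axis and the head.

```bash
cat > head.py <<'E'
from h import *
def line(p): 
    vx,vy,x,y=cv2.fitLine(p[:,:2].astype(np.float32),cv2.DIST_HUBER,0,1e-3,1e-3).ravel(); return np.degrees(np.arctan2(vy,vx)),x,y
E
python3 - <<'E'
from head import *
for n in('top','scene'):
    d=dict(np.load(n+'0.npz')); w=d['W']
    # bar
    m=(w[...,2]>.044)&(w[...,2]<.06)&(abs(w[...,0]-.55)<.2)&(w[...,1]>.05)&(w[...,1]<.5)
    k,l,st,ce=cv2.connectedComponentsWithStats(m.astype(np.uint8))
    for i in range(1,k):
        if st[i,4]>60:
            p=w[l==i]; print(n,'blob',st[i],p.mean(0).round(4),p.min(0).round(3),p.max(0).round(3),'z90',np.percentile(p[:,2],90).round(4),'line',np.round(line(p),4))
    # head top plane
    m=(w[...,2]>.15)&(w[...,2]<.185)&(w[...,0]>.53)&(w[...,0]<.72)&(w[...,1]<-.16)&(w[...,1]>-.28)
    hst,e=np.histogram(w[m][:,2],bins=np.arange(.15,.186,.0025)); print(hst)
    zt=e[hst.argmax()]+.00125
    t=m&(abs(w[...,2]-zt)<.004); p=w[t]; print(n,'top z',np.median(p[:,2]),'rect',cv2.minAreaRect((p[:,:2]*1000).astype(np.float32)))
    for x in np.arange(.56,.64,.006):
        q=p[abs(p[:,0]-x)<.003]
        if len(q): print(round(x,3),len(q),np.round(np.sort(q[:,1])*1000).astype(int)[[0,-1]])
s=dict(np.load('scene0.npz')); w=s['W']
# outer -y face of bush 2
m=(w[...,2]>.130)&(w[...,2]<.165)&(w[...,0]>.56)&(w[...,0]<.625)&(w[...,1]<-.2)&(w[...,1]>-.28)
p=w[m]; print(len(p)); 
for _ in range(4):
    o=p.mean(0); nrm=np.linalg.svd(p-o)[2][2]; r=(p-o)@nrm; p=p[abs(r)<max(.0025,0)] if _ else p[abs(r-np.median(r))<.008]
print('face',o,nrm*np.sign(-nrm[1]),len(p),p.min(0),p.max(0))
# orange ring pixels
f=s['frame'].astype(int); r=(f[...,0]-f[...,2]>32)&(np.indices(f.shape[:2])[0]>250)&(np.indices(f.shape[:2])[0]<300)&(np.indices(f.shape[:2])[1]>220)&(np.indices(f.shape[:2])[1]<270)
yy,xx=np.nonzero(r); print(len(xx),sorted(zip(xx,yy)))
E
python3 - <<'E'
import cv2
for n,b,k in(('scene',(245,300,215,290),8),('top',(140,210,320,380),8)):
    a=cv2.imread(f'pics/{n}0.png')[b[0]:b[1],b[2]:b[3]]; cv2.imwrite(f'pics/{n}h.png',cv2.resize(a,None,fx=k,fy=k,interpolation=cv2.INTER_NEAREST))
E
```

```text
top blob [173 189  62   3 129] [0.5738 0.2534 0.0467] [0.569 0.147 0.044] [0.578 0.351 0.053] z90 0.0496 line [-89.7344   0.5738   0.2534]
top blob [138 205  97  13 481] [0.5025 0.3022 0.0494] [0.482 0.146 0.044] [0.523 0.463 0.058] z90 0.0533 line [89.5468  0.502   0.2816]
top blob [137 227  99  13 610] [0.4299 0.3011 0.0531] [0.409 0.14  0.044] [0.449 0.459 0.06 ] z90 0.0576 line [-89.8591   0.4291   0.2906]
[ 26  34  31  41  39  36  33 100 142 110  37   7   2   2]
top top z 0.17137744473301542 rect ((628.407470703125, -213.07730102539062), (114.1872787475586, 82.2244873046875), 5.388838768005371)
0.572 9 [-240 -177]
0.578 28 [-258 -177]
0.584 26 [-259 -177]
0.59 25 [-255 -178]
0.596 25 [-255 -175]
0.602 28 [-256 -174]
0.608 19 [-255 -175]
0.614 26 [-255 -175]
0.62 40 [-253 -175]
0.626 38 [-254 -179]
0.632 26 [-253 -191]
0.638 20 [-235 -191]
scene blob [297 161  66  49 514] [0.4372 0.2837 0.0528] [0.411 0.135 0.044] [0.455 0.455 0.06 ] z90 0.0574 line [-89.4638   0.4378   0.27  ]
scene blob [319 169  64  50 426] [0.5076 0.2872 0.0495] [0.484 0.139 0.044] [0.526 0.459 0.058] z90 0.0
[... 221 characters left out ...]
32  13  13  14]
scene top z 0.17276225968023126 rect ((623.3990478515625, -219.63780212402344), (101.33137512207031, 83.96986389160156), 1.151084065437317)
0.572 11 [-247 -179]
0.578 40 [-261 -179]
0.584 41 [-261 -178]
0.59 48 [-262 -179]
0.596 42 [-262 -179]
0.602 34 [-260 -186]
0.608 35 [-260 -191]
0.614 21 [-261 -199]
0.62 43 [-258 -207]
0.626 41 [-259 -213]
0.632 38 [-259 -220]
0.638 19 [-244 -222]
284
face [ 0.58446559 -0.25316303  0.15004197] [ 0.10911283 -0.07086725  0.99149999] 39 [ 0.56028906 -0.26306326  0.144545  ] [ 0.62491669 -0.20072794  0.1561303 ]
4 [(np.int64(242), np.int64(276)), (np.int64(242), np.int64(277)), (np.int64(243), np.int64(277)), (np.int64(244), np.int64(278))]
```

View pics/sceneh.png

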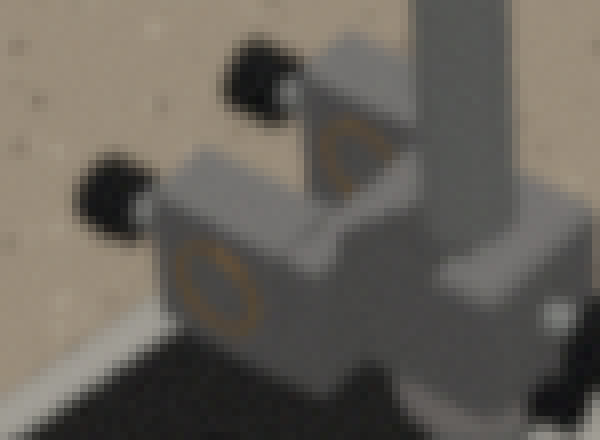

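The crop shows the two bush rings: the second bush's centre is at crop (218,288), px (241.8,280.5), and the first bush's inner face is at (357,155), px (259.1,263.9).

```bash
python3 - <<'E'
from head import *
s=dict(np.load('scene0.npz')); 
for z in(.149,.151):
    a=ray(s,241.8,280.5,z); b=ray(s,259.1,263.9,z); d=a-b; print(z,a.round(4),b.round(4),np.linalg.norm(d).round(4),np.degrees(np.arctan2(d[0],-d[1])))
# side edges of housing tops (both cams): y extents vs x slope
for n in('top','scene'):
    w=np.load(n+'0.npz')['W']; m=(abs(w[...,2]-.172)<.005)&(w[...,0]>.576)&(w[...,0]<.622)&(w[...,1]<-.16)&(w[...,1]>-.28)
    p=w[m]; X=[];L=[];H=[]
    for x in np.arange(.578,.622,.004):
        q=np.sort(p[abs(p[:,0]-x)<.002][:,1]); X.append(x);L.append(q[:2].mean());H.append(q[-2:].mean())
    print(n,np.polyfit(X,L,1),np.polyfit(X,H,1),np.mean(L),np.mean(H), 'x front',np.percentile(p[:,0],1))
# post top
    m=(w[...,2]>.29)&(w[...,2]<.305)&(abs(w[...,0]-.65)<.03)&(abs(w[...,1]+.215)<.03); print('post',cv2.minEnclosingCircle((w[m][:,:2]*1000).astype(np.float32)),np.median(w[m][:,2]))
# widths: bar ends by top image, bar16
st=read_state(); Rt=R.from_rotvec(st['orientation']).as_matrix(); print(Rt.round(3))
w=np.load('top0.npz'); f=w['frame'].astype(float).mean(2); c=dict(w)
print(f[208:216,132:146].astype(int)); print(f[208:216,228:242].astype(int))
for u in(138,236.5): print(ray(c,u,211.5,.043))
E
```

```text
0.149 [ 0.5968 -0.2589  0.149 ] [ 0.5898 -0.1969  0.149 ] 0.0624 6.4868447704901095
0.151 [ 0.5984 -0.2604  0.151 ] [ 0.5914 -0.1986  0.151 ] 0.0622 6.486844770490184
top [ 0.12913299 -0.331102  ] [ 0.03227073 -0.19710685] -0.2536222121770186 -0.17774441289109064 x front 0.5761975050153407
post ((646.0328979492188, -212.96224975585938), 13.927506446838379) 0.2963006828437822
scene [ 0.05265453 -0.29135399] [-0.74898031  0.26001303] -0.2597612734830124 -0.1893751595604437 x front 0.5764004853254354
post ((648.8802490234375, -217.28790283203125), 15.302486419677734) 0.29665746667127496
[[-0.95   0.312 -0.001]
 [ 0.312  0.95  -0.002]
 [ 0.    -0.002 -1.   ]]
[[138 140 136 138 139 140 138 139 142 140 136 138 145 142]
 [139 139 140 134 137 136 144 124 114 117 120 119 120 118]
 [137 137 138 140 140 139 136 129 134 130 132 135 128 134]
 [136 138 138 140 138 136 135 146 164 171 172 173 170 175]
 [135 138 140 141 137 137 132 122 125 124 126 129 126 126]
 [136 141 138 136 137 142 141 126 106  99  97  98 100 102]
 [139 138 138 130 139 141 138 139 128 114 114 118 121 100]
 [138 141 135 139 142 135 137 144 139 139 142 145 146 112]]
[[139 140 141 142 142 141 143 137 137 141 137 137 138 143]
 [116 113 114 117 115 118 110 124 141 138 143 137 139 140]
 [134 138 136 138 136 135 126 101 124 145 140 141 142 139]
 [167 168 170 165 169 176 137 109 135 150 148 141 138 138]
 [125 124 123 124 122 125 108  83  72  76  70 114 141 141]
 [ 85  85  82  88  89  88  74  62  58  59  68 113 145 142]
 [ 81  76  80  76  80  75  77  75  81  80  76 115 147 135]
 [ 66  64  77  76  81  82  75  74  82  79  70 113 141 138]]
[0.50121644 0.46376743 0.043     ]
[0.5012568  0.13763119 0.043     ]
```

```bash
python3 - <<'E'
from head import *
for n in('top','scene'):
    w=np.load(n+'0.npz')['W']; 
    m=(w[...,2]>.125)&(w[...,2]<.19)&(w[...,0]>.52)&(w[...,0]<.569)&(w[...,1]<-.15)&(w[...,1]>-.3); p=w[m]
    for q in(p[p[:,1]>-.215],p[p[:,1]<-.215]): print(n,'knob',len(q),q.mean(0).round(4),np.median(q,0).round(4),q.min(0).round(4),q.max(0).round(4))
    # front (robot-side) edge and rims of tops for each housing
    m=(abs(w[...,2]-.172)<.006)&(w[...,0]>.57)&(w[...,0]<.625)&(w[...,1]<-.16)&(w[...,1]>-.28); p=w[m]
    for lo,hi in((-.2,-.17),(-.265,-.235)):
        q=p[(p[:,1]>lo)&(p[:,1]<hi)&(p[:,0]<.612)]; print(n,'housing',len(q),q.mean(0).round(4),q.min(0).round(4),q.max(0).round(4),np.round(cv2.minAreaRect((q[:,:2]*1000).astype(np.float32))[0],1),line(q)[0])
    m=(w[...,2]>.006)&(w[...,2]<.11)&(w[...,0]>.35)&(w[...,0]<.53)&(w[...,1]<-.18)&(w[...,1]>-.36); p=w[m]
    if len(p): print('bottle',p[p[:,2]>.07].mean(0),p.min(0),p.max(0))
E
```

```text
top knob 46 [ 0.5507 -0.1877  0.1568] [ 0.5498 -0.1877  0.1577] [ 0.5413 -0.1984  0.1454] [ 0.5678 -0.1784  0.1657]
top knob 44 [ 0.5529 -0.2473  0.1576] [ 0.553  -0.2468  0.1578] [ 0.5436 -0.258   0.1473] [ 0.5687 -0.2383  0.1671]
top housing 92 [ 0.5919 -0.1862  0.1715] [ 0.5718 -0.197   0.1665] [ 0.6119 -0.1744  0.1771] [ 592.  -185.5] 5.028618
top housing 85 [ 0.5918 -0.2461  0.1716] [ 0.5734 -0.2586  0.1664] [ 0.6118 -0.2352  0.1776] [ 593.1 -245.7] -1.2982781
bottle [ 0.40476606 -0.32975556  0.08593923] [ 0.35175005 -0.3587977   0.00600477] [ 0.52946155 -0.18018914  0.10897492]
scene knob 84 [ 0.5541 -0.1953  0.1557] [ 0.5551 -0.196   0.1574] [ 0.5437 -0.2035  0.1409] [ 0.5643 -0.1845  0.1645]
scene knob 93 [ 0.5563 -0.255   0.1559] [ 0.5574 -0.2554  0.1567] [ 0.5433 -0.2621  0.1427] [ 0.5672 -0.2411  0.1645]
scene housing 111 [ 0.5895 -0.1908  0.1722] [ 0.5719 -0.1999  0.1671] [ 0.6114 -0.1785  0.1757] [ 591.7 -189.1] -13.867848
scene housing 162 [ 0.594  -0.2509  0.1722] [ 0.5733 -0.2622  0.166 ] [ 0.6119 -0.2368  0.1764] [ 592.6 -249.4] 4.3709817
bottle [ 0.41502755 -0.34027662  0.08693409] [ 0.35974474 -0.35997225  0.00600048] [ 0.52997354 -0.1801034   0.10965687]
```

```bash
cat > go.py <<'E'
# usage: go.py x y z theta_deg n opening ; tool down, tool x = world +y rotated so that -toolx = bar direction (sin th,-cos th)
from h import *; import sys,json
x,y,z,th,n,op=map(float,sys.argv[1:7]); n=int(n); s=read_state()
R0=R.from_rotvec(s['orientation']); t=np.radians(th); bx=np.array([-np.sin(t),np.cos(t),0]); bz=np.array([0,0,-1.]); R1=R.from_matrix(np.stack([bx,np.cross(bz,bx),bz],1))
rv=(R0.inv()*R1).as_rotvec(); d=np.array([x,y,z])-s['tool_pos']
print('t',s['t'],'pos',s['tool_pos'].round(4),'F',s['force'].round(1),'M',s['wrist_torque'].round(2),'tot turn',(rv/np.radians(6)).round(2),'shift mm',(d*1000).round(1))
C=R0; P=np.zeros(3); rows=[]
for i in range(n):
    r=np.round(rv/n/np.radians(6),3); sh=np.round(C.inv().apply(d*(i+1)/n-P)/.025,3); P=P+C.apply(sh*.025)
    rows.append([*r.tolist(),*sh.tolist(),op]); C=C*R.from_rotvec(r*np.radians(6))
print(json.dumps(rows).replace(' ',''))
E
python3 go.py .505 .325 .15 0 20 45
```

```text
t 0.1 pos [0.1873 0.5695 0.2365] F [ 0.1 -0.5  0. ] M [0.01 0.04 0.  ] tot turn [-1.000e-02  1.000e-02  1.197e+01] shift mm [ 317.7 -244.5  -86.5]
[[-0.001,0.0,0.598,-0.756,-0.266,0.173,45.0],[-0.001,0.0,0.598,-0.772,-0.218,0.174,45.0],[-0.001,0.0,0.598,-0.784,-0.169,0.173,45.0],[-0.001,0.0,0.598,-0.792,-0.12,0.173,45.0],[-0.001,0.0,0.598,-0.799,-0.069,0.173,45.0],[-0.001,0.0,0.598,-0.802,-0.02,0.174,45.0],[-0.001,0.0,0.598,-0.801,0.03,0.173,45.0],[-0.001,0.0,0.598,-0.797,0.08,0.173,45.0],[-0.001,0.0,0.598,-0.791,0.13,0.173,45.0],[-0.001,0.0,0.598,-0.782,0.18,0.174,45.0],[-0.001,0.0,0.598,-0.769,0.228,0.173,45.0],[-0.001,0.0,0.598,-0.752,0.275,0.173,45.0],[-0.001,0.0,0.598,-0.735,0.322,0.174,45.0],[-0.001,0.0,0.598,-0.712,0.368,0.173,45.0],[-0.001,0.0,0.598,-0.688,0.411,0.174,45.0],[-0.001,0.0,0.598,-0.662,0.453,0.173,45.0],[-0.001,0.0,0.598,-0.631,0.494,0.174,45.0],[-0.001,0.0,0.598,-0.599,0.533,0.173,45.0],[-0.001,0.0,0.598,-0.565,0.569,0.174,45.0],[-0.001,0.0,0.598,-0.528,0.603,0.174,45.0]]
```

Request:
move_arm --pt "0 0 0.6 -0.76 -0.27 0.17 45" --pt "0 0 0.6 -0.77 -0.22 0.17 45" --pt "0 0 0.6 -0.78 -0.17 0.17 45" --pt "0 0 0.6 -0.79 -0.12 0.17 45" --pt "0 0 0.6 -0.8 -0.07 0.17 45" --pt "0 0 0.6 -0.8 -0.02 0.17 45" --pt "0 0 0.6 -0.8 0.03 0.17 45" --pt "0 0 0.6 -0.8 0.08 0.17 45" --pt "0 0 0.6 -0.79 0.13 0.17 45" --pt "0 0 0.6 -0.78 0.18 0.17 45"

```text
t: 1.1
tool_pos: [0.3464, 0.4467, 0.1942]
orientation: [-1.435, -2.795, 0.001]
force: [-0.8, -0.3, -1.1]
opening: 0.0449
gripper_force: 0.0
```

Request:
move_arm --pt "0 0 0.6 -0.77 0.23 0.17 45" --pt "0 0 0.6 -0.75 0.27 0.17 45" --pt "0 0 0.6 -0.73 0.32 0.17 45" --pt "0 0 0.6 -0.71 0.37 0.17 45" --pt "0 0 0.6 -0.69 0.41 0.17 45" --pt "0 0 0.6 -0.66 0.45 0.17 45" --pt "0 0 0.6 -0.63 0.49 0.17 45" --pt "0 0 0.6 -0.6 0.53 0.17 45" --pt "0 0 0.6 -0.56 0.57 0.17 45" --pt "0 0 0.6 -0.53 0.6 0.17 45"

```text
t: 2.1
tool_pos: [0.5043, 0.3242, 0.1517]
orientation: [-2.228, -2.214, 0.002]
force: [0.0, 0.3, 0.0]
opening: 0.0446
gripper_force: 0.0
```

```bash
python3 go.py .505 .325 .043 0 10 45; python3 -c "
from h import *
print(read_state()['q'].round(2), R.from_rotvec(read_state()['orientation']).as_matrix().round(3))
for n in('scene','top'):
    c=cam(n);save(c,n+'1')"
```

```text
t 2.1 pos [0.5043 0.3242 0.1517] F [0.  0.3 0. ] M [-0.09  0.01 -0.03] tot turn [-0.01  0.   -0.06] shift mm [   0.7    0.8 -108.7]
[[-0.001,0.0,-0.006,0.003,0.003,0.435,45.0],[-0.001,0.0,-0.006,0.004,0.003,0.434,45.0],[-0.001,0.0,-0.006,0.003,0.004,0.435,45.0],[-0.001,0.0,-0.006,0.003,0.003,0.435,45.0],[-0.001,0.0,-0.006,0.004,0.003,0.435,45.0],[-0.001,0.0,-0.006,0.003,0.003,0.434,45.0],[-0.001,0.0,-0.006,0.003,0.003,0.435,45.0],[-0.001,0.0,-0.006,0.003,0.003,0.435,45.0],[-0.001,0.0,-0.006,0.004,0.003,0.435,45.0],[-0.001,0.0,-0.006,0.003,0.003,0.434,45.0]]
[0.49 0.18 1.59 0.   1.37 0.49] [[ 0.006  1.    -0.001]
 [ 1.    -0.006 -0.   ]
 [-0.    -0.001 -1.   ]]
```

View pics/scene1.png

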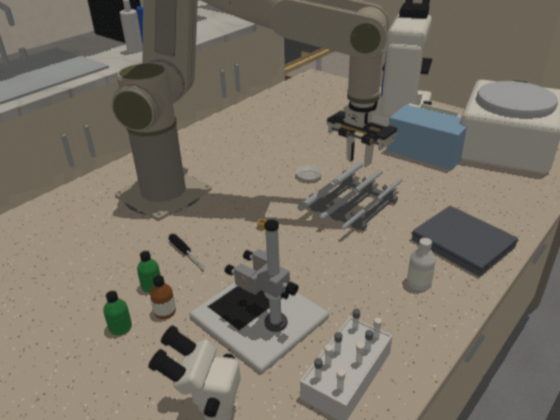

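The gripper is above the rack at about (360,145), with its fingers straddling the middle bar. I'm descending.

Request:
move_arm --pt "0 0 -0.06 0 0 0.43 45" --pt "0 0 0 0 0 0.43 45" --pt "0 0 0 0 0 0.43 45" --pt "0 0 0 0 0 0.44 45" --pt "0 0 0 0 0 0.43 45" --pt "0 0 0 0 0 0.44 45" --pt "0 0 0 0 0 0.43 45" --pt "0 0 0 0 0 0.44 45" --pt "0 0 0 0 0 0.43 45" --pt "0 0 0 0 0 0.43 45"

```text
t: 3.2
tool_pos: [0.504, 0.3249, 0.0433]
orientation: [2.219, 2.224, 0.0]
force: [0.9, -0.0, -0.5]
opening: 0.0453
gripper_force: 0.0
```

Request:
move_arm --pt "0 0 0 0 0 0 30" --pt "0 0 0 0 0 0 24" --pt "0 0 0 0 0 0 20" --pt "0 0 0 0 0 0 18" --pt "0 0 0 0 0 0 17" --pt "0 0 0 0 0 0 16" --pt "0 0 0 0 0 0 15" --pt "0 0 0 0 0 0 14" --pt "0 0 0 0 0 0 13" --pt "0 0 0 0 0 0 12" --force 8

```text
t: 4.2
tool_pos: [0.504, 0.3251, 0.0445]
orientation: [-2.218, -2.224, -0.0]
force: [-3.2, 0.3, 5.5]
opening: 0.0156
gripper_force: 8.0
```

```bash
python3 go.py .505 .325 .043 0 1 5
```

```text
t 4.2 pos [0.504  0.3251 0.0445] F [-3.2  0.3  5.5] M [-0.08  0.62  0.03] tot turn [ 0.   -0.    0.03] shift mm [ 1.  -0.1 -1.5]
[[0.0,-0.002,0.026,-0.004,0.04,0.06,5.0]]
```

Request:
move_arm --pt "0 0 0 0 0 0 8" --pt "0 0 0 0 0 0 8" --pt "0 0 0 0 0 -0.2 8" --pt "0 0 0 0 0 -0.4 8" --pt "0 0 0 0 0 -0.6 8" --pt "0 0 0 0 0 -0.7 8" --pt "0 0 0 0 0 -0.7 8" --pt "0 0 0 0 0 -0.7 8" --pt "0 0 0 0 0 -0.6 8" --pt "0 0 0 0 0 -0.4 8" --force 55

```text
t: 5.2
tool_pos: [0.5048, 0.3253, 0.1542]
orientation: [2.218, 2.224, 0.004]
force: [0.3, -0.1, -1.7]
opening: 0.0145
gripper_force: 55.0
```

```bash
python3 go.py .5845 .06 .152 2.2 20 8 | cut -c1-500
```

```text
t 5.2 pos [0.5048 0.3253 0.1542] F [ 0.3 -0.1 -1.7] M [-0.03  0.07  0.01] tot turn [ 0.02 -0.01 -0.34] shift mm [  79.7 -265.3   -2.2]
[[0.001,-0.001,-0.017,-0.531,0.158,0.004,8.0],[0.001,-0.001,-0.017,-0.531,0.157,0.004,8.0],[0.001,-0.001,-0.017,-0.532,0.156,0.004,8.0],[0.001,-0.001,-0.017,-0.532,0.155,0.005,8.0],[0.001,-0.001,-0.017,-0.532,0.155,0.004,8.0],[0.001,-0.001,-0.017,-0.532,0.153,0.004,8.0],[0.001,-0.001,-0.017,-0.533,0.152,0.005,8.0],[0.001,-0.001,-0.017,-0.533,0.152,0.004,8.0],[0.001,-0.001,-0.017,-0.533,0.15,0.004,8.0],[0.001,-0.001,-0.017,-0.534,0.15,0.005,8.0],[0.001,-0.001,-0.017,-0.534,0.148,0.004,8.0],[0.001
```

Request:
move_arm --pt "0 0 0 -0.3 0.08 0 8" --pt "0 0 -0.02 -0.53 0.16 0 8" --pt "0 0 -0.02 -0.7 0.2 0 8" --pt "0 0 -0.02 -0.7 0.2 0 8" --pt "0 0 -0.02 -0.7 0.2 0 8" --pt "0 0 -0.02 -0.7 0.2 0 8" --pt "0 0 -0.02 -0.7 0.2 0.02 8" --pt "0 0 -0.02 -0.7 0.2 0.02 8" --pt "0 0 -0.02 -0.7 0.2 0.02 8" --pt "0 0 -0.02 -0.7 0.2 0.02 8"

```text
t: 6.2
tool_pos: [0.5511, 0.1625, 0.1481]
orientation: [-2.197, -2.244, 0.004]
force: [-0.4, -0.4, -2.1]
opening: 0.0146
gripper_force: 55.0
```

Request:
move_arm --pt "0 0 -0.02 -0.7 0.2 0 8" --pt "0 0 -0.03 -0.7 0.2 0 8" --pt "0 0 -0.03 -0.7 0.2 0 8" --pt "0 0 -0.03 -0.7 0.2 0 8" --pt "0 0 -0.02 -0.7 0.2 0 8" --pt "0 0 -0.02 -0.5 0.15 0 8" --pt "0 0 -0.02 -0.2 0.06 0 8" --pt "0 0 0 0 0 0 8" --pt "0 0 0 0 0 0 8" --pt "0 0 0 0 0 0 8"

```text
t: 7.2
tool_pos: [0.5847, 0.0613, 0.1496]
orientation: [-2.176, -2.265, 0.0]
force: [0.5, 0.5, -1.4]
opening: 0.0147
gripper_force: 55.0
```

```bash
python3 go.py .5845 .06 .152 2.2 1 8; python3 - <<'E'
from head import *
st=read_state(); Rt=R.from_rotvec(st['orientation']).as_matrix(); p0=st['tool_pos']
for n in('scene','top'):
    c=cam(n); np.savez(n+'2.npz',**c); save(c,n+'2'); w=c['W']; f=c['frame']
    m=(w[...,2]>.13)&(w[...,2]<.172)&(abs(w[...,0]-.585)<.025)&(w[...,1]>-.15)&(w[...,1]<.24)
    # exclude gripper
    p=w[m]; p=p[abs(p[:,1]-p0[1])>.05]
    for nm,q in(('lead',p[p[:,1]<p0[1]]),('tail',p[p[:,1]>p0[1]])):
        if len(q)<8: print(n,nm,len(q)); continue
        zt=[np.percentile(q[abs(q[:,1]-y)<.012][:,2],85).round(4) for y in np.linspace(q[:,1].min()+.01,q[:,1].max()-.01,3)]
        print(n,nm,len(q),'y',q[:,1].min().round(4),q[:,1].max().round(4),'xmid',q[:,0].mean().round(4),'line',np.round(line(q),4),'ztop',zt)
    # image extents of bar near lead
    k=cv2.resize(cv2.cvtColor(f,cv2.COLOR_RGB2BGR)[(130 if n=='top' else 180):(210 if n=='top' else 300),(240 if n=='top' else 210):(380 if n=='top' else 350)],None,fx=4,fy=4,interpolation=cv2.INTER_NEAREST) 
    cv2.imwrite(f'pics/{n}2c.png',k)
a=cv2.imread('pics/scene2c.png'); b=cv2.imread('pics/top2c.png'); b=b[:600-0]; print(a.shape,b.shape)
E
```

```text
t 7.2 pos [0.5847 0.0613 0.1496] F [ 0.5  0.5 -1.4] M [0.01 0.11 0.06] tot turn [-0.   -0.    0.02] shift mm [-0.2 -1.3  2.4]
[[-0.003,-0.002,0.016,-0.052,-0.011,-0.097,8.0]]
scene lead 320 y -0.1252 0.0108 xmid 0.5937 line [-8.82893e+01  5.94100e-01 -5.42000e-02] ztop [np.float64(0.1552), np.float64(0.1561), np.float64(0.1569)]
scene tail 38 y 0.1131 0.1479 xmid 0.5863 line [-84.5453   0.587    0.1319] ztop [np.float64(0.1568), np.float64(0.1581), np.float64(0.1581)]
top lead 164 y -0.118 -0.0176 xmid 0.588 line [-8.72061e+01  5.88000e-01 -6.68000e-02] ztop [np.float64(0.157), np.float64(0.1561), np.float64(0.1565)]Traceback (most recent call last):
  File "<stdin>", line 10, in <module>
    return _quantile_unchecked(
        a, q, axis, out, overwrite_input, method, keepdims, weights)
    return _ureduce(a,
                    func=_quantile_ureduce_func,
    ...<5 lines>...
                    overwrite_input=overwrite_input,
                    method=method)
    r = func(a, **kwargs)
    result = _quantile(arr,
                       quantiles=q,
    ...<2 lines>...
                       out=out,
                       weights=wgt)
    slices_having_nans = np.isnan(arr[-1, ...])
                                  ~~~^^^^^^^^^
IndexError: index -1 is out of bounds for axis 0 with size 0
```

View pics/scene2c.png

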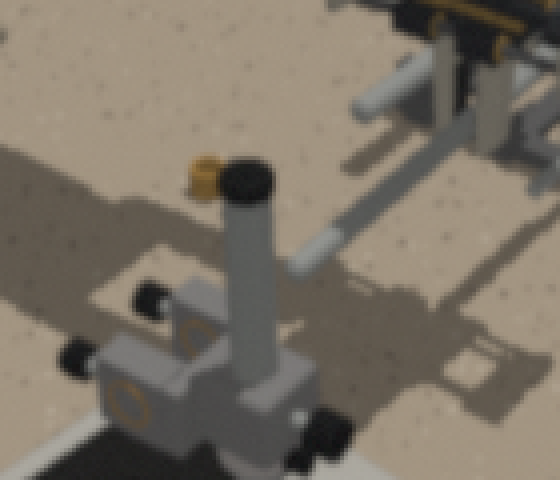

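The scene crop shows the bar level and in line with the head, its tip at crop (297,268), with the first bush beyond it. Housing tops against the bar top put the bar about 1.5 mm low. I raise it and advance to just short of the mouth.

Request:
move_arm --pt "0 0 0 0 0 -0.06 8" --pt "0 0 0 -0.15 0 0 8" --pt "0 0 0 -0.3 0 0 8" --pt "0 0 0 -0.3 0 0 8" --pt "0 0 0 -0.3 0 0 8" --pt "0 0 0 -0.3 0 0 8" --pt "0 0 0 -0.2 0 0 8" --pt "0 0 0 -0.1 0 0 8" --pt "0 0 0 0 0 0 8" --pt "0 0 0 0 0 0 8"

```text
t: 8.3
tool_pos: [0.5866, 0.0195, 0.1512]
orientation: [-2.177, -2.265, -0.0]
force: [-0.1, 0.7, -1.2]
opening: 0.0147
gripper_force: 55.0
```

```bash
python3 go.py .5865 .02 .1511 2.2 1 8; python3 - <<'E'
from h import *
ims=[]
for n,b in(('top',(140,195,290,375)),('scene',(215,270,215,300))):
    c=cam(n); np.savez(n+'3.npz',**c); a=cv2.cvtColor(c['frame'],cv2.COLOR_RGB2BGR)[b[0]:b[1],b[2]:b[3]]; ims.append(cv2.resize(a,(85*5,55*5) if 0 else None,fx=5.4,fy=5.4,interpolation=cv2.INTER_CUBIC))
    w=c['W']
    if n=='top':
        for y in np.arange(-.135,-.02,.012):
            k=(abs(w[...,1]-y)<.006)&(w[...,2]>.13)&(w[...,2]<.18)&(abs(w[...,0]-.588)<.025); print(round(y,3),k.sum(),w[k].mean(0).round(4) if k.any() else '')
cv2.imwrite('pics/c3.png',np.vstack(ims)); print(np.vstack(ims).shape)
E
```

```text
t 8.3 pos [0.5866 0.0195 0.1512] F [-0.1  0.7 -1.2] M [-0.    0.07 -0.06] tot turn [-0.   -0.    0.01] shift mm [-0.1  0.5 -0.1]
[[-0.001,-0.001,0.008,0.02,-0.002,0.002,8.0]]
-0.135 22 [ 0.5905 -0.1351  0.1533]
-0.123 18 [ 0.5894 -0.1228  0.1532]
-0.111 17 [ 0.5896 -0.1113  0.154 ]
-0.099 19 [ 0.5891 -0.1     0.1546]
-0.087 20 [ 0.5891 -0.0877  0.1551]
-0.075 20 [ 0.589  -0.0752  0.1553]
-0.063 0 
-0.051 0 
-0.039 4 [ 0.5853 -0.0331  0.1537]
-0.027 16 [ 0.5861 -0.0272  0.1547]
(594, 459, 3)
```

View pics/c3.png

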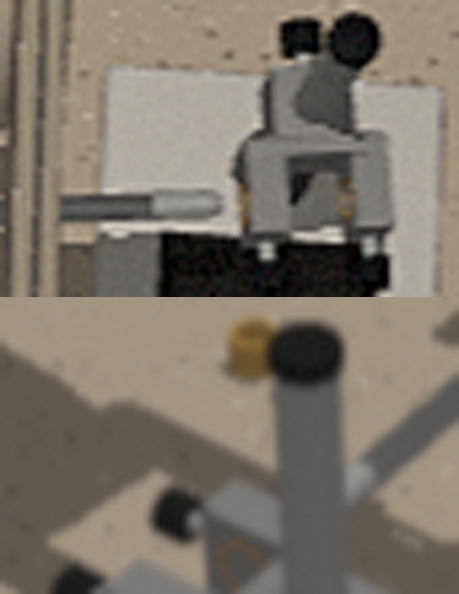

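In the top crop the tip is at (215,204) and the first bush's ring is centred near (244,205), so they are aligned with about 13 mm to go. I advance slowly.

Request:
move_arm --pt "0 0 0 -0.1 0 0 8" --pt "0 0 0 -0.1 0 0 8" --pt "0 0 0 -0.1 0 0 8" --pt "0 0 0 -0.1 0 0 8" --pt "0 0 0 -0.1 0 0 8" --pt "0 0 0 -0.1 0 0 8" --pt "0 0 0 -0.05 0 0 8" --pt "0 0 0 -0.05 0 0 8" --pt "0 0 0 -0.05 0 0 8" --pt "0 0 0 0 0 0 8"

```text
t: 9.4
tool_pos: [0.5874, 0.0005, 0.1512]
orientation: [2.177, 2.264, -0.0]
force: [0.6, -0.3, -1.9]
opening: 0.0148
gripper_force: 55.0
```

```bash
python3 go.py .5872 .0006 .1511 2.2 1 8
```

```text
t 9.4 pos [5.874e-01 5.000e-04 1.512e-01] F [ 0.6 -0.3 -1.9] M [-0.06  0.07 -0.02] tot turn [0.   0.   0.01] shift mm [-0.2  0.1 -0.1]
[[0.001,0.002,0.008,0.005,-0.006,0.004,8.0]]
```

Request:
move_arm --pt "0 0 0 -0.05 0 0 8" --pt "0 0 0 -0.05 0 0 8" --pt "0 0 0 -0.05 0 0 8" --pt "0 0 0 -0.05 0 0 8" --pt "0 0 0 -0.05 0 0 8" --pt "0 0 0 -0.05 0 0 8" --pt "0 0 0 -0.05 0 0 8" --pt "0 0 0 -0.05 0 0 8" --pt "0 0 0 -0.05 0 0 8" --pt "0 0 0 0 0 0 8"

```text
t: 10.4
tool_pos: [0.5878, -0.0108, 0.1512]
orientation: [2.177, 2.264, -0.0]
force: [-1.2, -0.0, -3.0]
opening: 0.0145
gripper_force: 55.0
```

```bash
python3 go.py .5876 -.0107 .1511 2.2 1 8
```

```text
t 10.4 pos [ 0.5878 -0.0108  0.1512] F [-1.2 -0.  -3. ] M [-0.09  0.07  0.02] tot turn [0.   0.   0.01] shift mm [-0.2  0.1 -0.1]
[[0.001,0.001,0.007,0.004,-0.009,0.005,8.0]]
```

Request:
move_arm --pt "0 0 0 -0.08 0 0 8" --pt "0 0 0 -0.08 0 0 8" --pt "0 0 0 -0.08 0 0 8" --pt "0 0 0 -0.08 0 0 8" --pt "0 0 0 -0.08 0 0 8" --pt "0 0 0 -0.08 0 0 8" --pt "0 0 0 -0.08 0 0 8" --pt "0 0 0 -0.08 0 0 8" --pt "0 0 0 0 0 0 8" --pt "0 0 0 0 0 0 8"

```text
t: 11.4
tool_pos: [0.5884, -0.0267, 0.1512]
orientation: [-2.178, -2.264, 0.0]
force: [-0.6, -0.2, -2.4]
opening: 0.0149
gripper_force: 55.0
```

```bash
python3 go.py .5882 -.0267 .1511 2.2 1 8;python3 - <<'E'
from h import *
ims=[]
for n,b in(('top',(140,195,290,375)),('scene',(235,290,215,300))):
    c=cam(n); np.savez(n+'4.npz',**c); a=cv2.cvtColor(c['frame'],cv2.COLOR_RGB2BGR)[b[0]:b[1],b[2]:b[3]]; ims.append(cv2.resize(a,None,fx=5.4,fy=5.4,interpolation=cv2.INTER_CUBIC))
cv2.imwrite('pics/c4.png',np.vstack(ims))
E
```

```text
t 11.4 pos [ 0.5884 -0.0267  0.1512] F [-0.6 -0.2 -2.4] M [-0.08  0.07 -0.02] tot turn [-0.    0.    0.01] shift mm [-0.2 -0.  -0.1]
[[-0.0,0.0,0.007,-0.001,-0.007,0.003,8.0]]
```

View pics/c4.png

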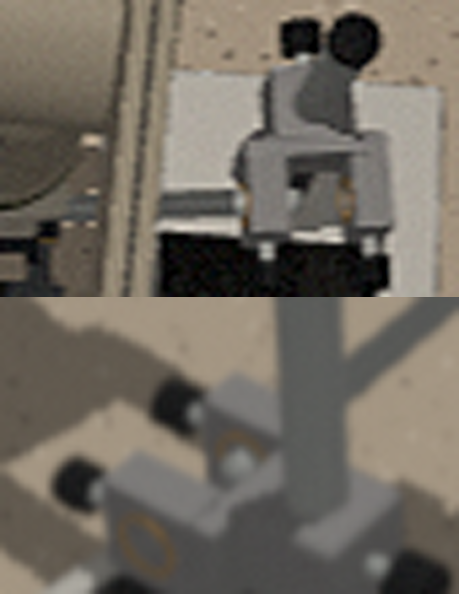

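The scene crop shows the bar tip emerging centred in the first bush's ring at (238,458). I continue to the second bush.

Request:
move_arm --pt "0 0 0 -0.08 0 0 8" --pt "0 0 0 -0.1 0 0 8" --pt "0 0 0 -0.1 0 0 8" --pt "0 0 0 -0.1 0 0 8" --pt "0 0 0 -0.1 0 0 8" --pt "0 0 0 -0.1 0 0 8" --pt "0 0 0 -0.08 0 0 8" --pt "0 0 0 -0.08 0 0 8" --pt "0 0 0 -0.06 0 0 8" --pt "0 0 0 0 0 0 8"

```text
t: 12.5
tool_pos: [0.5892, -0.0468, 0.1512]
orientation: [2.177, 2.264, -0.0]
force: [0.3, -0.2, -1.8]
opening: 0.0145
gripper_force: 55.0
```

Request:
move_arm --pt "0 0 0 -0.05 0 0 8" --pt "0 0 0 -0.05 0 0 8" --pt "0 0 0 -0.05 0 0 8" --pt "0 0 0 -0.05 0 0 8" --pt "0 0 0 -0.05 0 0 8" --pt "0 0 0 -0.05 0 0 8" --pt "0 0 0 -0.05 0 0 8" --pt "0 0 0 -0.05 0 0 8" --pt "0 0 0 0 0 0 8" --pt "0 0 0 0 0 0 8"

```text
t: 13.5
tool_pos: [0.5896, -0.0566, 0.1512]
orientation: [2.177, 2.265, -0.0]
force: [-0.8, -1.1, -2.1]
opening: 0.0147
gripper_force: 55.0
```

```bash
python3 go.py .5894 -.0567 .1511 2.2 1 8
```

```text
t 13.5 pos [ 0.5896 -0.0566  0.1512] F [-0.8 -1.1 -2.1] M [-0.01  0.02 -0.03] tot turn [-0.    0.    0.01] shift mm [-0.2 -0.1 -0.1]
[[-0.0,0.0,0.008,-0.003,-0.007,0.003,8.0]]
```

Request:
move_arm --pt "0 0 0 -0.06 0 0 8" --pt "0 0 0 -0.08 0 0 8" --pt "0 0 0 -0.08 0 0 8" --pt "0 0 0 -0.08 0 0 8" --pt "0 0 0 -0.08 0 0 8" --pt "0 0 0 -0.08 0 0 8" --pt "0 0 0 -0.08 0 0 8" --pt "0 0 0 -0.06 0 0 8" --pt "0 0 0 0 0 0 8" --pt "0 0 0 0 0 0 8"

```text
t: 14.5
tool_pos: [0.5902, -0.0716, 0.1512]
orientation: [2.177, 2.265, -0.0]
force: [-0.1, -0.6, -2.3]
opening: 0.0148
gripper_force: 55.0
```

```bash
python3 go.py .59 -.0716 .1511 2.2 1 8
```

```text
t 14.5 pos [ 0.5902 -0.0716  0.1512] F [-0.1 -0.6 -2.3] M [-0.06  0.08  0.  ] tot turn [-0.    0.    0.01] shift mm [-0.2  0.  -0.1]
[[-0.0,0.0,0.008,0.0,-0.007,0.003,8.0]]
```

Request:
move_arm --pt "0 0 0 -0.08 0 0 8" --pt "0 0 0 -0.15 0 0 8" --pt "0 0 0 -0.2 0 0 8" --pt "0 0 0 -0.2 0 0 8" --pt "0 0 0 -0.2 0 0 8" --pt "0 0 0 -0.2 0 0 8" --pt "0 0 0 -0.2 0 0 8" --pt "0 0 0 -0.12 0 0 8" --pt "0 0 0 -0.05 0 0 8" --pt "0 0 0 0 0 0 8"

```text
t: 15.5
tool_pos: [0.5915, -0.1067, 0.1512]
orientation: [-2.178, -2.264, 0.0]
force: [-0.5, 0.9, -1.2]
opening: 0.0148
gripper_force: 55.0
```

Request:
move_arm --pt "0 0 0 0 0 0 8" --pt "0 0 0 0 0 0 8" --pt "0 0 0 0 0 0 8" --pt "0 0 0 0 0 0 8" --pt "0 0 0 0 0 0 8" --pt "0 0 0 0 0 0 8" --pt "0 0 0 0 0 0 8" --pt "0 0 0 0 0 0 8" --pt "0 0 0 0 0 0 8" --pt "0 0 0 0 0 0 8"

```text
t: 16.5
tool_pos: [0.5915, -0.1065, 0.1512]
orientation: [-2.177, -2.265, 0.0]
force: [0.3, 0.1, -2.0]
opening: 0.0147
gripper_force: 55.0
```

```bash
python3 go.py .5914 -.1066 .1511 2.2 1 8;python3 - <<'E'
from h import *
ims=[]
for n,b in(('top',(140,195,290,400)),('scene',(235,310,190,300))):
    c=cam(n); a=cv2.cvtColor(c['frame'],cv2.COLOR_RGB2BGR)[b[0]:b[1],b[2]:b[3]]; ims.append(cv2.resize(a,None,fx=4.5,fy=4.5,interpolation=cv2.INTER_CUBIC)); w=c['W']
    m=(abs(w[...,2]-.15)<.015)&(abs(w[...,0]-.598)<.015)&(w[...,1]<-.25)&(w[...,1]>-.33); print(n,m.sum(),np.percentile(w[m][:,1],[1,99]) if m.any() else '')
cv2.imwrite('pics/c5.png',np.vstack(ims))
E
```

```text
t 16.5 pos [ 0.5915 -0.1065  0.1512] F [ 0.3  0.1 -2. ] M [-0.    0.09  0.05] tot turn [-0.   -0.    0.01] shift mm [-0.1 -0.1 -0.1]
[[-0.0,-0.0,0.008,-0.004,-0.005,0.003,8.0]]
top 41 [-0.28745378 -0.26103529]
scene 181 [-0.29063673 -0.25692389]
```

View pics/c5.png

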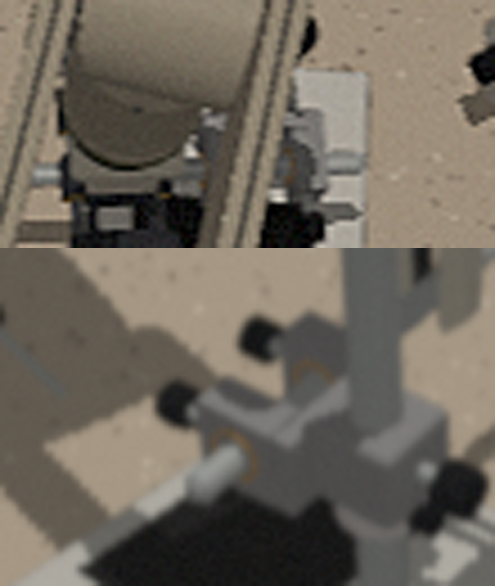

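The bar comes through the second bush, its tip at scene crop (195,490), about 30 mm clear of the face. The wrist forces are only the bar's weight, so it is not jammed.

```bash
python3 -c "
from plant import *
print(close_job())"
```

```text
the job is handed in; nothing more can be done
None
```

The 16 mm bar is through both bushes, its leading end about 30 mm clear of the second. The gripper is holding it level and still on the entry side, free of jamming, and I have handed in the job at about 16.6 s.

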